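Slide the plate tray into the latch box

TASK

Pick up the loose tray with the fractional plate in it, slide it onto the one free pair of rails in the black box and push it home until the side latch snaps behind it and it stays in by itself. Push by feel and go gently: don't ram it against the stop, keep the plate in the tray, leave everything else alone, and let go when done.

Things in the scene. Friction and masses are not known exactly. Their poses are not given: they have to be found in the camera images.
- box: black open-sided storage box, fixed, 196 mm wide, 205 deep, 175 high. Origin: on the table at the middle of its open front; +x points into the box (the way a tray slides in), y to the left as seen from the front, z up. Holds three pairs of rails one above the other; two hold trays, one pair is free. Pushing the tray against it with over 20 N is ramming
- rails0 (a point): middle of the mouth of the lowest rail pair, 40 mm above the underside of the box, at the height of the ledge tops on which a tray's sheet lies. All ledges: box x = 0 to 172 mm, 16 wide, between upright legs 174 apart (2 mm play each side of a tray), 41 mm free height above. Mouths bent down, on the right flared, over 13 mm in front of x = 0. Slick, friction 0.15
- rails1 (a point): middle of the mouth of the middle rail pair, 85 mm above the underside of the box, at the height of the ledge tops on which a tray's sheet lies
- rails2 (a point): middle of the mouth of the top rail pair, 130 mm above the underside of the box, at the height of the ledge tops on which a tray's sheet lies. Above it the box is open but for a bar along its rear edge
- latch_side (a point): point on the box's left front edge (box 0, 87, 85 mm) where the side latches sit, one for each pair, box x = -30 to +4 mm. The nose, sloped in front, square behind, reaches 10 mm over the tray's path; the tray's corner pushes it aside (2 N), it rubs along the tray's edge and snaps in behind the sheet's front edge. Latches and stops sit on one frame set 0 to 14 mm deeper, unmeasured
- back_stop (a point): point (box 142, 0, 85 mm) near the stop. Each pair ends in a sprung kicker: 3.5 N at touch, 6 N after 30 mm, then a hard stop, 3 mm past where the latch snaps. Sliding takes 1 to 3 N, reaching the stop 8 to 10 N. Latched, the tray's origin is at box x = 67 to 83 mm, differing each time and not measured: feel for it. Unlatched, the kicker throws it out 20 mm
- tray: the loose tray, 220 g: aluminium sheet 130 mm (x) by 170 (y), 5 thick, low rim 14 high, bow handle in front. Origin: centre of the sheet's underside; x from the handle to the leading edge, z up. The sheet spans x = -65 to +65 mm; leading corners rounded by 8 mm. Its rim is set 18 mm in from the side edges, which run on the rails. Lies on the table at the start
- handle (a point): middle of the tray's grip bar (tray -135, 0, 16 mm): an upright flat steel bar 10 mm thick (along tray x), 84 long (along tray y), 26 high (z = 3 to 29 mm above the tray's underside), held by two arms 8 mm wide, 8 high at tray y = -38 and +38. Free space between bar and sheet: 65 mm
- plate: steel fractional plate, a ring 90 mm outside, 51 mm bore, 7.5 thick, 250 g, lying loose in the tray. Origin: centre of its underside
- tray0: shallow aluminium tray without handle, 86 mm deep, 170 wide, 18 high, that belongs on the lowest rail pair. Origin: centre of its underside. Exactly one of tray0, tray1, tray2 is away, packed in the closed black case 0.25 m to the left of the box (its pose reads there): its rail pair is the free one. The trays in the box are held fast
- tray1: shallow aluminium tray without handle, 86 mm deep, 170 wide, 18 high, that belongs on the middle rail pair. Origin: centre of its underside. Exactly one of tray0, tray1, tray2 is away, packed in the closed black case 0.25 m to the left of the box (its pose reads there): its rail pair is the free one. The trays in the box are held fast
- tray2: shallow aluminium tray without handle, 86 mm deep, 170 wide, 18 high, that belongs on the top rail pair. Origin: centre of its underside. Exactly one of tray0, tray1, tray2 is away, packed in the closed black case 0.25 m to the left of the box (its pose reads there): its rail pair is the free one. The trays in the box are held fast
- yoga_block: bystander: wooden yoga block 220 x 110 x 75 mm. Origin: centre of the underside
- chalk_jar: bystander: white jar with black lid, 90 mm across, 100 high. Origin: centre of the underside
- grip_ring: bystander: green silicone grip ring, 68 mm across, 20 high, lying between tray and box. Origin: centre of the underside
- dumbbell: bystander: small aluminium dumbbell 152 mm long, 60 across, lying behind the tray. Origin: middle of its underside, x along the bar
- water_bottle: bystander: blue bottle 70 mm across, 200 high, at the left front. Origin: centre of the underside
- spare_plate: bystander: steel plate 110 mm across, 10 thick, 51 mm bore, lying at the left front. Origin: centre of the underside
Not all that is in view belongs to the job. Leave any red or yellow look-alike of the plate alone.

How it is judged:
By the outcome, as a careful person would: the job done as asked, in the order asked, and still so for the second after the job is handed in, with the robot touching nothing.
It also fails if it takes over 64 s, if anything falls off the work surface, if the arm or the gripper's body presses on something with over 40 N, if the wrist force passes 120 N, or if a joint passes its speed limit or range.

ROBOT

A 6-joint arm with a two-finger parallel gripper is mounted at the origin on the work surface. World frame = base frame: x ahead of the robot, y to its left, z up, the work surface at z = 0. Lengths are in m, angles in rad, forces in N, time in s.
With the tool pointing down it reaches from about 0.3 to 0.875 m from the base axis. Payload 6.4 kg.
Tool frame: the origin (TCP) lies at the very end of the fingers, on their centre line; the grasp point (between the pads) lies 19 mm behind it; z points along the fingers, y is the line along which they close (so a half turn about z gives the same grasp; the last joint's range is limited). The gripper opens to 85 mm and grips with 20 to 120 N. Pads are 22 mm wide; open, the fingers measure 114 mm over their backs; the gripper's body (76 mm by 85 mm) begins 54 mm behind the grasp point. The pads swing forward as they close: fully open they stand 13 mm farther back than shut.
Start: joints at [1.033, 0.181, 1.607, -0, 1.354, -0.206], TCP at [0.187, 0.544, 0.231] pointing down, gripper open.
Joint ranges: [-2.99, 2.99], [-0.89, 2.07], [0.3, 2.58], [-1.14, 4.28], [0, 2.63], [-3.12, 3.12]. Speed limits (rad/s): [2.57, 2.57, 3.01, 3.14, 3.14, 3.14].

INTERFACE

Orientations are given as a unit quaternion [w, x, y, z].
In Python, from bench import ctrl, camera, calibration, order, outline_of gives the robot as it stands.
- The arm moves only by the tool move_arm, never from a script. Its argument "series" is a list that holds one entry, the list of rows, each a list of 5 numbers: the opening, from 0 (shut) to 1 (fully open), then the shift along the tool's x, y, z in mm, then the turn about the tool's z in rad. A call has exactly 10 rows; each row is the pose to reach, as a shift and turn from the pose commanded when the call began, along the tool's axes at that moment; what a row does not reach only later rows make up. A row lasts 1/12 s, in which the tool goes at most 41.7 mm and 7.16 degrees, less where a joint would pass 70% of its speed; a pose out of reach is approached as far as the arm can. A call with a gripper value outside its range is refused whole. The fingers move at their own pace and stop on an object; the grip force is fixed at half the most. Time passes only in rows, so rows that repeat a pose let the fingers close, or fill a call up. It gives the time, the measured TCP pose, the force, the opening and the grip force at its end, in the units of the state.
- ctrl.get_obs(): the state, without advancing time (a new reading comes with each control period).
- camera(name): name is "side" or "top"; returns (picture, depth): 420x560x3 uint8, blue, green, red; 420x560 float32, m along the optical axis (not along the pixel's ray), 0 where there is no reading.
- calibration(name): a dict with "intrinsics" (3x3 intrinsics, pixels), "rvec" (rotation vector, rad) and "tvec" (3), from world to camera coordinates, as OpenCV has them. Camera axes: x right, y down, z forward; pixel columns grow to the right and rows downward; lengths in m; the calibration is good to about 2 mm. A picture is of the moment at which its call begins. calibration takes no time and is no camera call.
- order.hand_in(): hands the job in; it is judged then, once.
Trained networks look in the newest picture that a camera, given by its name, has taken for a name from the list of things; names that differ only in an ending like _2 or _b are one class to them, and where a whole thing is asked for, a point or a joint stands for the part that bears it (a point fixed in the world has none). Each returns a list of dicts, best first, with "conf" (0 to 1); they miss things now and then, are a little off and sometimes report something else, mostly with a low value. They report only what shows in the picture. A call takes as long as a camera call. They do not tell look-alikes from the thing itself.
- outline_of(target, camera): "region" (420x560 bool, what is visible of it) and "bbox" ([centre column, centre row, width, height] in pixels, round what is visible of it).
The state is a dict: "time_s": time; "q": joint angles; "dq": joint speeds; "joint_efforts": joint torques, N m; "eef_pos": TCP position; "eef_rot": TCP orientation; "wrist_force": force on the tool from outside, world axes, zero at the start; "torque": the same for the moment, N m; "opening": opening from 0.0 (shut) to 1.0 (fully open); "grasp_force": force on a finger pad.
Only numpy, scipy, OpenCV 4.12 (cv2) and the standard library are available. Lean on these libraries where they do the work, as an engineer would, in place of code of your own. Each camera call takes 0.05 s, during which the arm holds its last target. There are 200 camera calls.

## Working session

There is one attempt and no reset: what is moved stays moved. The work goes in short steps, Python scripts to look and compute and a tool call to move; the robot and the scene stay as the last step left them, time stands still between calls to the robot, and variables do not carry over. Pictures are saved under pics/ and viewed, at most 10 in all, crops included, and the job is handed in when it is done.

Besides the shell and the picture viewer there is one more tool, called after "Request:" as a command line: name --argument value ..., lists and objects as JSON in quotes. move_arm: Moves the arm, as the interface text tells. Its arguments: {"type":"object","properties":{"series":{"type":"array","items":{"type":"array","items":{"type":"array","items":{"type":"number"}}}}},"required":["series"]}

```bash
mkdir -p pics; ls
cat > h.py <<'E'
import numpy as np, cv2
from bench import ctrl, camera, calibration, order, outline_of
def cal(n):
    c=calibration(n); R=cv2.Rodrigues(np.array(c["rvec"],float))[0]
    return np.array(c["intrinsics"],float),R,np.array(c["tvec"],float).ravel()
def world(n,depth):
    K,R,t=cal(n); v,u=np.mgrid[:420,:560]
    P=np.stack([(u-K[0,2])/K[0,0]*depth,(v-K[1,2])/K[1,1]*depth,depth],-1)
    return (P-t)@R
def pix(n,p):
    K,R,t=cal(n); q=(R@np.atleast_2d(p).T).T+t; q=q@K.T
    return q[:,:2]/q[:,2:]
E
python3 - <<'E'
from h import *
for n in("side","top"):
    p,d=camera(n); cv2.imwrite(f"pics/{n}0.png",p); np.save(f"{n}0.npy",d)
    K,R,t=cal(n); print(n,K[0,0],-R.T@t,R[2])
o=ctrl.get_obs(); print({k:np.round(v,3) for k,v in o.items()})
E
```

```text
pics
side 538.1890292109008 [ 0.06414756 -0.9359704   1.0499037 ] [ 0.33771227  0.6521549  -0.6787079 ]
top 398.9961923200942 [ 0.31016468 -0.01908068  1.14558076] [ 0.19193208  0.00478104 -0.98139657]
{'time_s': np.float64(0.1), 'q': array([ 1.033,  0.181,  1.608,  0.   ,  1.354, -0.206]), 'dq': array([-0.001, -0.001, -0.002, -0.   ,  0.001,  0.   ]), 'joint_efforts': array([ 1.0000e-03, -4.4587e+01, -3.5224e+01, -0.0000e+00,  4.0000e-03,
        0.0000e+00]), 'eef_pos': array([0.187, 0.543, 0.23 ]), 'eef_rot': array([-0.   ,  0.165,  0.986, -0.001]), 'wrist_force': array([0.086, 0.252, 0.877]), 'torque': array([0.054, 0.029, 0.013]), 'grasp_force': np.float64(0.0), 'opening': np.float64(1.004)}
```

View pics/top0.png

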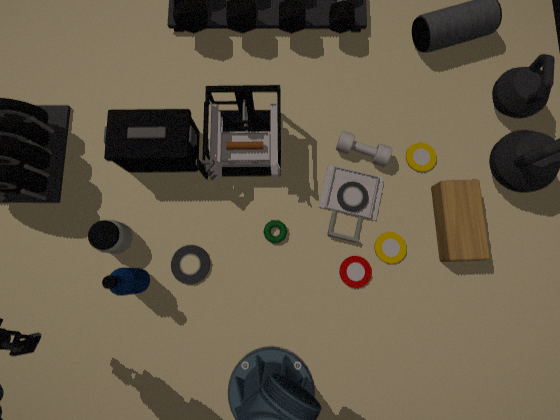

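View pics/side0.png

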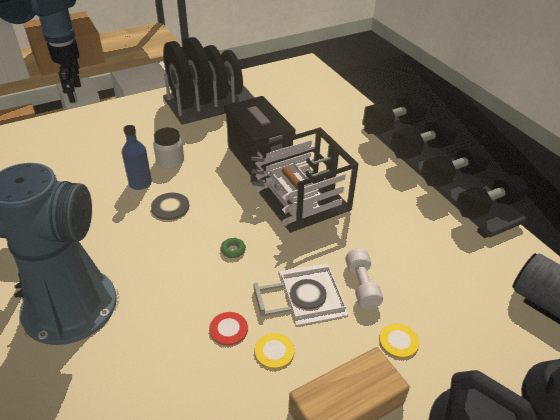

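The top view shows the tray with the grey ring at (352,195) and its handle at (345,230). The box mouth is at about (243,172), the red decoy at (356,271), and yellow ones at (390,247) and (421,157). The spare plate is at (190,264). I'm choosing the grey ring in the tray with the handle. Next: close crops and measurements.

Run:
```python
from h import *
s=cv2.imread("pics/side0.png"); t=cv2.imread("pics/top0.png")
a=cv2.resize(s[115:235,235:370],None,fx=4,fy=4,interpolation=cv2.INTER_CUBIC)
b=cv2.resize(t[80:250,195:395],None,fx=2.8,fy=2.8,interpolation=cv2.INTER_CUBIC)
cv2.imwrite("pics/boxside.png",cv2.convertScaleAbs(a,alpha=1.6)); cv2.imwrite("pics/toptray.png",b)
for n in("side","top"):
    camera(n); W=world(n,np.load(f"{n}0.npy"))
    for x in ("box","tray","plate","tray0","tray1","tray2","handle","rails0","rails1","rails2","grip_ring","latch_side"):
        try: r=outline_of(x,n)
        except Exception as e: print(n,x,e); continue
        for q in r[:2]:
            m=q.get("region")
            e=""
            if m is not None and m.any():
                P=W[m]; e=(np.round(np.median(P,0),3),np.round(np.percentile(P[:,2],[5,95]),3))
            print(n,x,round(q["conf"],2),np.round(q["bbox"]),e)
        if r and x in("box","tray","plate","handle"): np.save(f"{n}_{x}.npy",r[0]["region"])
```

```text
side tray 0.94 [292. 182.  50.  34.] (array([0.644, 0.093, 0.093]), array([0.088, 0.112]))
side tray 0.91 [291. 199.  54.  39.] (array([0.618, 0.065, 0.049]), array([0.04 , 0.082]))
side plate 0.92 [275. 352.  37.  34.] (array([ 0.382, -0.34 ,  0.007]), array([0.004, 0.011]))
side plate 0.63 [229. 328.  35.  32.] (array([ 0.316, -0.238,  0.008]), array([0.004, 0.011]))
side tray0 0.94 [292. 182.  50.  34.] (array([0.644, 0.093, 0.093]), array([0.088, 0.112]))
side tray0 0.91 [291. 199.  54.  39.] (array([0.618, 0.065, 0.049]), array([0.04 , 0.082]))
side tray1 0.94 [292. 182.  50.  34.] (array([0.644, 0.093, 0.093]), array([0.088, 0.112]))
side tray1 0.91 [291. 199.  54.  39.] (array([0.618, 0.065, 0.049]), array([0.04 , 0.082]))
side tray2 0.94 [292. 182.  50.  34.] (array([0.644, 0.093, 0.093]), array([0.088, 0.112]))
side tray2 0.91 [291. 199.  54.  39.] (array([0.618, 0.065, 0.049]), array([0.04 , 0.082]))
side rails0 0.87 [303. 180. 110. 102.] (array([0.696, 0.071, 0.093]), array([0.009, 0.175]))
side rails1 0.87 [303. 180. 110. 102.] (array([0.696, 0.071, 0.093]), array([0.009,
[... 1845 characters left out ...]
 0.092, 0.126]), array([0.01 , 0.175]))
top rails1 0.72 [110. 237.  47.  36.] (array([0.405, 0.426, 0.097]), array([0.016, 0.102]))
top rails2 0.85 [237. 133.  87.  92.] (array([0.725, 0.092, 0.126]), array([0.01 , 0.175]))
top rails2 0.72 [110. 237.  47.  36.] (array([0.405, 0.426, 0.097]), array([0.016, 0.102]))
top grip_ring 0.91 [275. 232.  21.  19.] (array([ 0.428, -0.01 ,  0.018]), array([0.012, 0.022]))
top grip_ring 0.26 [239. 131.  87.  98.] (array([0.726, 0.09 , 0.126]), array([0.01 , 0.175]))
top latch_side 0.71 [247. 166.  52.   8.] (array([0.612, 0.071, 0.048]), array([0.041, 0.089]))
top latch_side 0.56 [237. 132.  87.  95.] (array([0.726, 0.091, 0.125]), array([0.01 , 0.175]))
```

View pics/boxside.png

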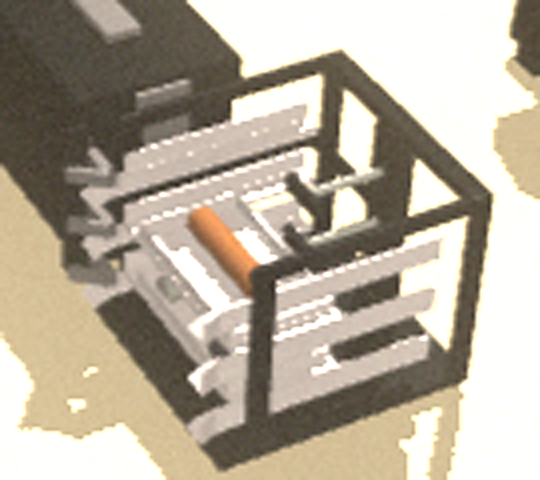

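View pics/toptray.png

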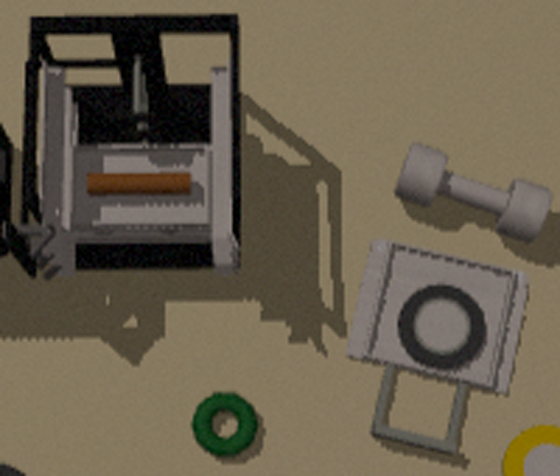

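The box crops show trays at z≈0.05 and 0.09, so the top pair (rails2) is free. The latches are on the left and the front top is open. Now I'll fit the poses from the depth clouds.

Run:
```python
from h import *
def rect(P,l):
    r=cv2.minAreaRect(P[:,:2].astype(np.float32)*1000); print(l,len(P),np.round(r[0],1),np.round(r[1],1),round(r[2],2))
for n in("side","top"):
    W=world(n,np.load(f"{n}0.npy")); X,Y,Z=np.moveaxis(W,-1,0)
    tb=(X>.55)&(X<.9)&(Y>-.05)&(Y<.2)
    m=tb&(Z>.168)&(Z<.182); P=W[m]; rect(P,n+" boxtop"); print(np.round(np.percentile(P[:,2],[5,50,95]),4))
    tr=(X>.33)&(X<.66)&(Y>-.34)&(Y<-.09)
    free=(X>.35)&(X<.40)&(Y>-.2)&(Y<-.1); print("table z",Z[free].mean(),Z[free].std())
    m=tr&(Z>.022)&(Z<.04)&(X<.47)&(Y>-.29); P=W[m]; rect(P,n+" bar"); print(np.median(P,0).round(4))
    m=tr&(Z>.0025)&(Z<.03)&(X>.33)&(Y>-.33)
    k=cv2.connectedComponentsWithStats(m.astype(np.uint8))
    i=1+np.argmax(k[2][1:,4]); P=W[k[1]==i]; rect(P,n+" tray"); print(k[2][1:][k[2][1:,4]>80])
```

```text
side boxtop 722 [703.5  73.7] [189.2 203.1] 0.09
[0.1689 0.1739 0.1778]
table z 3.877297405853034e-05 0.002112196551378976
side bar 135 [ 412.9 -200.4] [86.9 10.9] 76.13
[ 0.4122 -0.2027  0.0286]
side tray 3138 [ 510.8 -217.2] [186.8 214. ] 75.2
[[ 254  261   94   65 3138]
 [ 227  310   25   30  314]
 [ 253  332   37   23  431]]
top boxtop 869 [702.2  74.9] [185.9 196.7] 0.8
[0.1701 0.1736 0.177 ]
table z -0.0005432368693281537 0.0022331470798909996
top bar 117 [ 412.3 -198.8] [83.2 10.6] 76.19
[ 0.4127 -0.1995  0.0283]
top tray 2522 [ 507.9 -226. ] [176.5 213.7] 81.0
[[ 319  165   65   78 2522]
 [ 372  232   18   33  335]
 [ 340  256   31   11  247]]
```

Run:
```python
from h import *
for n in("side","top"):
    W=world(n,np.load(f"{n}0.npy")); X,Y,Z=np.moveaxis(W,-1,0)
    tb=(X>.58)&(X<.83)&(Y>-.05)&(Y<.2)
    for l,m in (("R",(Y<0)&(Y>-.04)&(X<.78)),("L",(Y>.15)&(Y<.19)&(X<.78))):
        P=W[tb&m&(Z>.166)&(Z<.182)]; c=np.polyfit(P[:,0]-.7,P[:,1],1)
        r=np.polyval(c,P[:,0]-.7)-P[:,1]
        print(n,l,len(P),"y@.7 %.4f deg %.2f"%(c[1],np.degrees(np.arctan(c[0]))),"width",np.round(np.percentile(r,[2,98]),4),"x",P[:,0].min(),P[:,0].max())
    P=W[tb&(Z>.166)&(Z<.182)&(Y>.02)&(Y<.13)]; c=np.polyfit(P[:,1]-.075,P[:,0],1); print(" rear x %.4f deg %.2f"%(c[1],-np.degrees(np.arctan(c[0]))),len(P))
    # rails2 profile: points z .12-.17 between bars
    for l,m in (("Rr",(Y<.03)&(Y>-.02)),("Lr",(Y>.125)&(Y<.165))):
        P=W[tb&m&(Z>.118)&(Z<.16)&(X<.77)]
        if len(P)>20:print(n,l,len(P),np.round(np.percentile(P,[1,5,50,95,99],axis=0),3).tolist())
    # base plate front
    P=W[tb&(Z>.004)&(Z<.02)&(Y>.02)&(Y<.13)&(X<.66)]; 
    if len(P):print("base",np.round(np.percentile(P,[1,5,50,95],axis=0),3).tolist())
    # tray sheet extents in tray frame
    a=np.radians(-13.85); ex=np.array([np.cos(a),np.sin(a)]); ey=np.array([-ex[1],ex[0]])
    q=W[...,:2]-np.array([.4125,-.1998]); u=q@ex; v=q@ey
    m=(u>.09)&(u<.18)&(abs(v)<.1)&(Z>.0035)&(Z<.02)
    k=cv2.connectedComponentsWithStats(m.astype(np.uint8)); i=1+np.argmax(k[2][1:,4]); m=k[1]==i
    lo=[];hi=[];us=np.arange(.095,.175,.005)
    for s in us:
        z=v[m&(abs(u-s)<.003)]; lo.append(z.min()); hi.append(z.max())
    print("tray lo",np.polyfit(us-.135,lo,1).round(4),"hi",np.polyfit(us-.135,hi,1).round(4))
    m=(abs(v)<.06)&(u>.17)&(u<.22)&(Z>.0035)&(Z<.02); print("lead u",u[m].max())
    m=(abs(v)<.05)&(abs(u)<.02)&(Z>.021)&(Z<.035); c=np.polyfit(v[m],u[m],1); print("bar u",c.round(4),"v ext",np.percentile(v[m],[1,99]).round(4))
```

```text
side R 257 y@.7 -0.0208 deg 1.19 width [-0.0095  0.0051] x 0.6090273951602665 0.7799987711306732
side L 231 y@.7 0.1660 deg -0.35 width [-0.008   0.0085] x 0.5830973941649277 0.7799900318891729
 rear x 0.7840 deg 1.03 190
side Rr 350 [[0.582, -0.02, 0.124], [0.588, -0.019, 0.126], [0.675, -0.015, 0.137], [0.753, -0.01, 0.148], [0.761, -0.001, 0.15]]
side Lr 519 [[0.582, 0.143, 0.124], [0.587, 0.145, 0.126], [0.664, 0.158, 0.132], [0.75, 0.164, 0.147], [0.758, 0.165, 0.152]]
base [[0.586, 0.026, 0.004], [0.59, 0.03, 0.009], [0.604, 0.08, 0.014], [0.622, 0.125, 0.018]]
tray lo [ 0.0039 -0.0843] hi [-0.0369  0.0857]
lead u 0.21993432270623597
bar u [-0.0006  0.0001] v ext [-0.043   0.0429]
top R 197 y@.7 -0.0193 deg 1.37 width [-0.0036  0.0043] x 0.6105738785429787 0.7798008950988414
top L 237 y@.7 0.1675 deg -0.06 width [-0.0054  0.0072] x 0.6079113473556669 0.7791103989952481
 rear x 0.7848 deg 0.96 273
top Rr 475 [[0.581, -0.018, 0.123], [0.586, -0.015, 0.126], [0.667, -0.007, 0.13], [0.753, 0.001, 0.146], [0.761, 0.004, 0.148]]
top Lr 545 [[0.581, 0.145, 0.124], [0.587, 0.146, 0.126], [0.665, 0.156, 0.13], [0.75, 0.164, 0.146], [0.759, 0.165, 0.15]]
base [[0.589, 0.02, 0.006], [0.59, 0.026, 0.008], [0.603, 0.076, 0.013], [0.616, 0.126, 0.016]]
tray lo [-0.0062 -0.0835] hi [0.0197 0.0841]
lead u 0.21973378341209418
bar u [-0.0005 -0.0007] v ext [-0.0402  0.0416]
```

```bash
cat >> h.py <<'E'
from scipy.spatial.transform import Rotation as Ro
def go(x,y,z,yaw):  # yaw deg = world angle of tool y; prints move in tool axes
    o=ctrl.get_obs(); q=np.array(o["eef_rot"]); R=Ro.from_quat(q[[1,2,3,0]]).as_matrix()
    cy=np.degrees(np.arctan2(R[1,1],R[0,1])); p=np.array(o["eef_pos"])
    print("t %.2f"%o["time_s"],"pos",p.round(4),"yaw %.2f"%cy,"tilt z",R[:,2].round(4),"open %.3f grip %.1f"%(o["opening"],o["grasp_force"]),"F",np.round(o["wrist_force"],1),"T",np.round(o["torque"],2))
    print("  shift",(R.T@(np.array([x,y,z])-p)*1000).round(1),"turn",round(-np.radians(yaw-cy),4))
E
python3 - <<'E'
from h import *
go(.4125,-.1998,.12,-13.85)
for n in("side","top"):
    W=world(n,np.load(f"{n}0.npy")); X,Y,Z=np.moveaxis(W,-1,0)
    for l,y0 in (("R",-.013),("L",.16)):
        m=(X>.595)&(X<.755)&(Z>.136)&(Z<.146)&(abs(Y-y0)<.02)
        P=W[m]; c=np.polyfit(P[:,0]-.588,P[:,1],1); print(n,l,len(P),c.round(4))
    b=W[(Z>.195)&(Z<.23)&(X<.5)&(X>.2)&(Y>.3)&(Y<.5)]; print("bottle",b.mean(0) if len(b) else None)
E
```

```text
t 1.40 pos [0.1873 0.5437 0.2313] yaw 70.99 tilt z [ 0. -0. -1.] open 1.002 grip 0.0 F [ 0.8 -0.9 -0.2] T [ 0.06 -0.04  0.01]
  shift [-455.1 -629.6  111.3] turn 1.4808
side R 148 [ 0.0288 -0.0179]
side L 144 [0.0111 0.1613]
bottle [0.28778932 0.37239173 0.1997216 ]
top R 48 [ 0.0288 -0.0174]
top L 96 [-0.0077  0.1633]
bottle [0.28911418 0.37452437 0.19923934]
```

Request:
move_arm --series '[[[1,0,0,-35,0],[1,0,0,-70,0],[1,-24,-33,-70,0.1],[1,-48,-66,-70,0.2],[1,-72,-99,-70,0.3],[1,-96,-132,-70,0.4],[1,-120,-165,-70,0.5],[1,-144,-198,-70,0.6],[1,-168,-231,-70,0.7],[1,-192,-264,-70,0.8]]]'

```text
time_s: 2.23
eef_pos: [0.2827, 0.2299, 0.3015]
eef_rot: [0.0, 0.538, 0.843, 0.0]
wrist_force: [1.1, -0.8, 0.3]
opening: 1.005
grasp_force: 0.0
```

```bash
python3 -c "
from h import *
go(.4125,-.1998,.12,-13.85)"
```

```text
t 2.23 pos [0.2827 0.2299 0.3015] yaw 24.93 tilt z [ 1.2e-03  3.0e-04 -1.0e+00] open 1.005 grip 0.0 F [ 1.1 -0.8  0.3] T [-0.01 -0.1  -0.02]
  shift [-444.3  -63.6  181.5] turn 0.6768
```

Request:
move_arm --series '[[[1,-38,-5,10,0.1],[1,-76,-11,25,0.2],[1,-114,-16,45,0.3],[1,-152,-22,65,0.4],[1,-190,-27,85,0.5],[1,-228,-33,105,0.6],[1,-266,-38,125,0.68],[1,-304,-44,140,0.68],[1,-340,-49,150,0.68],[1,-375,-54,160,0.68]]]'

```text
time_s: 3.07
eef_pos: [0.3932, -0.133, 0.1405]
eef_rot: [0.0, 0.787, 0.617, 0.0]
wrist_force: [1.9, 1.2, 0.4]
opening: 0.998
grasp_force: 0.0
```

```bash
python3 -c "
from h import *
go(.4125,-.1998,.10,-13.85)"
```

```text
t 3.07 pos [ 0.3932 -0.133   0.1405] yaw -13.85 tilt z [ 2.e-04 -0.e+00 -1.e+00] open 0.998 grip 0.0 F [1.9 1.2 0.4] T [ 0.01 -0.01 -0.  ]
  shift [-60.3  34.7  40.5] turn -0.0
```

Request:
move_arm --series '[[[1,-30,17,15,0],[1,-60,35,30,0],[1,-60,35,40,0],[1,-60,35,50,0],[1,-60,35,60,0],[1,-60,35,65,0],[1,-60,35,65,0],[1,-60,35,65,0],[1,-60,35,65,0],[1,-60,35,65,0]]]'

```text
time_s: 3.9
eef_pos: [0.4136, -0.1974, 0.0772]
eef_rot: [0.001, 0.787, 0.617, 0.0]
wrist_force: [0.1, 0.8, 0.6]
opening: 1.0
grasp_force: 0.0
```

Run:
```python
from h import *
go(.4125,-.1998,.003,-13.85)
p,d=camera("side"); u=pix("side",[.44,-.2,.03])[0].astype(int); print(u)
c=p[u[1]-70:u[1]+60,u[0]-75:u[0]+75]; cv2.imwrite("pics/c1.png",cv2.resize(c,None,fx=4,fy=4,interpolation=cv2.INTER_CUBIC))
```

```text
t 3.90 pos [ 0.4136 -0.1974  0.0772] yaw -13.76 tilt z [ 0.0013 -0.0012 -1.    ] open 1.000 grip 0.0 F [0.1 0.8 0.6] T [-0.04  0.01  0.08]
  shift [-2.5 -0.6 74.2] turn 0.0016
[268 291]
```

View pics/c1.png

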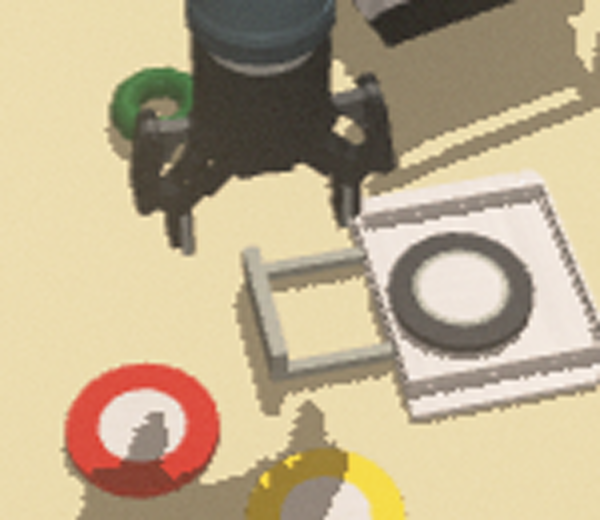

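The open gripper straddles the bar at crop (265,310), with the grey ring in the tray. Going down.

Request:
move_arm --series '[[[1,-2,-1,20,0],[1,-2,-1,40,0],[1,-2,-1,55,0],[1,-2,-1,65,0],[1,-2,-1,70,0],[1,-2,-1,73,0],[1,-2,-1,73,0],[1,-2,-1,73,0],[1,-2,-1,73,0],[1,-2,-1,73,0]]]'

```text
time_s: 4.78
eef_pos: [0.4121, -0.1996, 0.004]
eef_rot: [0.001, 0.787, 0.617, 0.0]
wrist_force: [0.8, 0.5, 0.3]
opening: 1.0
grasp_force: 0.0
```

```bash
python3 -c "
from h import *
go(.4125,-.1998,.003,-13.85)"
```

```text
t 4.78 pos [ 0.4121 -0.1996  0.004 ] yaw -13.80 tilt z [ 0.0011 -0.001  -1.    ] open 1.000 grip 0.0 F [0.8 0.5 0.3] T [-0.01 -0.    0.01]
  shift [-0.1  0.4  1. ] turn 0.0008
```

Request:
move_arm --series '[[[0.6,0,0,1,0],[0.4,0,0,1,0],[0.25,0,0,1,0],[0.15,0,0,1,0],[0.05,0,0,1,0],[0,0,0,1,0],[0,0,0,1,0],[0,0,0,1,0],[0,0,0,1,0],[0,0,0,1,0]]]'

```text
time_s: 5.62
eef_pos: [0.4117, -0.1993, 0.0025]
eef_rot: [0.0, 0.787, 0.617, 0.0]
wrist_force: [-0.3, 0.7, 3.0]
opening: 0.105
grasp_force: 60.1
```

```bash
python3 -c "
from h import *
go(.4125,-.1998,.03,-13.85)"
```

```text
t 5.62 pos [ 0.4117 -0.1993  0.0025] yaw -13.80 tilt z [ 3.e-04 -2.e-04 -1.e+00] open 0.105 grip 60.1 F [-0.3  0.7  3. ] T [ 0.06 -0.04  0.09]
  shift [ -0.3   0.9 -27.5] turn 0.0009
```

Request:
move_arm --series '[[[0,0,0,-3,0],[0,0,0,-7,0],[0,0,0,-13,0],[0,0,0,-20,0],[0,0,0,-28,0],[0,0,0,-36,0],[0,0,0,-44,0],[0,0,0,-50,0],[0,0,0,-50,0],[0,0,0,-50,0]]]'

```text
time_s: 6.45
eef_pos: [0.4119, -0.1995, 0.0529]
eef_rot: [0.001, 0.787, 0.617, 0.0]
wrist_force: [-1.1, 0.4, -5.8]
opening: 0.105
grasp_force: 59.1
```

```bash
cat >> h.py <<'E'
def sheet(n,d,tag=""):  # tray pose in tool-aligned frame from depth: slope + bar
    o=ctrl.get_obs(); q=np.array(o["eef_rot"]); R=Ro.from_quat(q[[1,2,3,0]]).as_matrix()
    p=np.array(o["eef_pos"]); W=world(n,d); q=(W-p)@R  # tool coords
    u,v,w=q[...,1],q[...,0],-q[...,2]   # u fwd (tool y), v: tool x (=right?), w up
    m=(u>.065)&(u<.205)&(abs(v)<.09)&(w>-.06)&(w<.03)
    A=np.c_[u[m],v[m],np.ones(m.sum())]; b=w[m]
    for _ in range(8):
        c=np.linalg.lstsq(A,b,rcond=None)[0]; r=b-A@c; k=abs(r)<.004; A=A[k];b=b[k]
    print(tag,n,"plane slope u %.2f deg, v %.2f deg, w@u=.135 %.4f"%(*np.degrees(np.arctan(c[:2])),c[0]*.135+c[2]),len(b))
    r=w-(c[0]*u+c[1]*v+c[2]); m=(abs(r)<.012)&(u>.04)&(u<.23)&(abs(v)<.12)
    lo=[];hi=[];us=np.arange(.085,.185,.005)
    for s in us:
        z=v[m&(abs(u-s)<.003)]; lo.append(z.min()); hi.append(z.max())
    a,b_=np.polyfit(us-.135,lo,1),np.polyfit(us-.135,hi,1)
    print("  edges v",a.round(4),b_.round(4),"u max",np.percentile(u[m&(abs(v)<.06)],99.5).round(4))
    m=(u>.07)&(u<.2)&(abs(v)<.07)&(r>.003)&(r<.012); print("  plate-ish",np.median(u[m]).round(3),np.median(v[m]).round(3),m.sum())
E
python3 - <<'E'
from h import *
go(.4125,-.1998,.03,-13.85)
for n in("side","top"):
    p,d=camera(n); sheet(n,d)
    if n=="side": cv2.imwrite("pics/lift.png",cv2.resize(p[190:340,200:400],None,fx=4,fy=4))
E
```

```text
t 6.45 pos [ 0.4119 -0.1995  0.0529] yaw -13.81 tilt z [ 1.e-03 -9.e-04 -1.e+00] open 0.105 grip 59.1 F [-1.1  0.4 -5.8] T [ 0.11  0.52 -0.01]
  shift [-0.1  0.6 22.9] turn 0.0007
 side plane slope u 2.53 deg, v 6.18 deg, w@u=.135 -0.0025 437
  edges v [-0.0288 -0.084 ] [-0.0002  0.0847] u max 0.1976
  plate-ish 0.144 -0.007 941
 top plane slope u 1.74 deg, v -3.27 deg, w@u=.135 -0.0002 451
  edges v [-1.4402 -0.052 ] [-0.0011  0.0842] u max 0.1972
  plate-ish 0.138 0.033 720
```

View pics/lift.png

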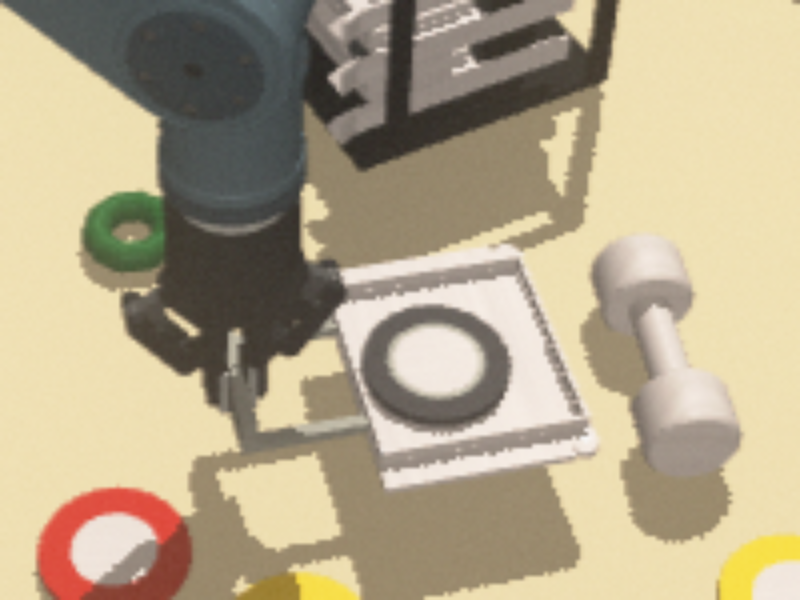

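```bash
python3 -c "
from h import *
go(.335,-.19,.137,-13.8);go(.338,.068,.137,1)"
```

```text
t 6.55 pos [ 0.4113 -0.199   0.0521] yaw -13.81 tilt z [-5.e-04  4.e-04 -1.e+00] open 0.100 grip 59.1 F [-0.   0.4 -5.3] T [ 0.17  0.59 -0.02]
  shift [ -9.5 -76.3 -84.9] turn -0.0001
t 6.55 pos [ 0.4113 -0.199   0.0521] yaw -13.81 tilt z [-5.e-04  4.e-04 -1.e+00] open 0.100 grip 59.1 F [-0.   0.4 -5.3] T [ 0.17  0.59 -0.02]
  shift [ 241.8 -134.9  -84.8] turn -0.2584
```

Request:
move_arm --series '[[[0,0,-3,-6,0],[0,0,-8,-15,0],[0,-1,-15,-26,0],[0,-2,-24,-37,0],[0,-3,-34,-48,0],[0,-4,-44,-59,0],[0,-6,-54,-69,0],[0,-8,-64,-77,0],[0,-9,-72,-83,0],[0,-10,-76,-85,0]]]'

```text
time_s: 7.38
eef_pos: [0.3346, -0.1907, 0.138]
eef_rot: [0.0, 0.787, 0.617, -0.0]
wrist_force: [-0.1, -0.6, -5.4]
opening: 0.102
grasp_force: 59.2
```

Request:
move_arm --series '[[[0,3,0,0,0],[0,9,0,0,0],[0,19,-1,0,0],[0,32,-4,0,-0.01],[0,46,-8,0,-0.03],[0,60,-12,0,-0.05],[0,74,-16,0,-0.07],[0,88,-20,0,-0.09],[0,102,-24,0,-0.11],[0,116,-28,0,-0.13]]]'

```text
time_s: 8.22
eef_pos: [0.3356, -0.0696, 0.1368]
eef_rot: [-0.001, 0.745, 0.667, -0.0]
wrist_force: [0.7, 0.5, -4.1]
opening: 0.106
grasp_force: 59.1
```

```bash
python3 -c "
from h import *
go(.338,.068,.137,1)"
```

```text
t 8.22 pos [ 0.3356 -0.0696  0.1368] yaw -6.25 tilt z [-0.001  0.001 -1.   ] open 0.106 grip 59.1 F [ 0.7  0.5 -4.1] T [0.09 0.57 0.01]
  shift [ 1.37e+02 -1.26e+01 -1.00e-01] turn -0.1266
```

Request:
move_arm --series '[[[0,14,-1,0,-0.01],[0,28,-2,0,-0.03],[0,42,-4,0,-0.045],[0,56,-5,0,-0.06],[0,70,-6,0,-0.075],[0,84,-8,0,-0.09],[0,98,-9,0,-0.105],[0,111,-10,0,-0.12],[0,122,-11,0,-0.127],[0,130,-12,0,-0.127]]]'

```text
time_s: 9.05
eef_pos: [0.3376, 0.061, 0.1367]
eef_rot: [-0.001, 0.701, 0.713, -0.0]
wrist_force: [1.2, -0.6, -4.5]
opening: 0.103
grasp_force: 59.1
```

Request:
move_arm --series '[[[0,3,0,0,0],[0,4,0,0,0],[0,4,0,0,0],[0,4,0,0,0],[0,4,0,0,0],[0,4,0,0,0],[0,4,0,0,0],[0,4,0,0,0],[0,4,0,0,0],[0,4,0,0,0]]]'

```text
time_s: 9.88
eef_pos: [0.3383, 0.063, 0.1373]
eef_rot: [-0.0, 0.702, 0.713, -0.0]
wrist_force: [0.2, -0.4, -5.2]
opening: 0.105
grasp_force: 59.1
```

Run:
```python
from h import *
go(.338,.068,.137,1)
p,d=camera("side"); cv2.imwrite("pics/pre_side.png",cv2.resize(p[110:270,180:380],None,fx=4,fy=3.75,interpolation=cv2.INTER_CUBIC)); np.save("s1.npy",d)
p,d=camera("top"); cv2.imwrite("pics/pre_top.png",cv2.resize(p[80:250,180:320],None,fx=4,fy=3.5,interpolation=cv2.INTER_CUBIC));np.save("t1.npy",d)
for n in "st":
    d=np.load(n+"1.npy"); n={"s":"side","t":"top"}[n]
    W=world(n,d); X,Y,Z=np.moveaxis(W,-1,0)
    # flanges & floor heights by (x,y) cells
    for y0 in (-.012,.01,.068,.125,.145):
        m=(abs(Y-y0)<.005)&(X>.41)&(X<.535)&(Z>.11)&(Z<.16)
        if m.sum()>25:
            c=np.polyfit(X[m]-.473,Z[m],1); print(n,"y",y0,m.sum(),"z %.4f slope %.2f deg"%(c[1],np.degrees(c[0])))
    m=(X>.41)&(X<.545)&(Z>.122)&(Z<.156)&(Y>-.05)&(Y<.2)
    xs=np.arange(.42,.53,.005); E=[(x,Y[m&(abs(X-x)<.003)]) for x in xs]; E=[(x,e.min(),e.max()) for x,e in E if len(e)>5]
    E=np.array(E)
    for j in(1,2):
        c=np.polyfit(E[:,0]-.473,E[:,j],1); r=E[:,j]-np.polyval(c,E[:,0]-.473); print("edge",c[1].round(4),"deg",np.degrees(c[0]).round(2),"sd",r.std().round(4))
    m=(Z>.122)&(Z<.156)&(X>.5)&(X<.56)&(Y>0)&(Y<.14); print("lead x",np.percentile(X[m],[98,100]))
```

```text
t 9.88 pos [0.3383 0.063  0.1373] yaw 0.90 tilt z [-0. -0. -1.] open 0.105 grip 59.1 F [ 0.2 -0.4 -5.2] T [-0.04  0.56 -0.01]
  shift [ 5.  -0.2  0.3] turn -0.0017
side y -0.012 141 z 0.1383 slope -0.64 deg
side y 0.01 68 z 0.1411 slope -0.82 deg
side y 0.068 117 z 0.1447 slope -3.49 deg
side y 0.125 168 z 0.1416 slope -0.63 deg
side y 0.145 52 z 0.1389 slope -0.25 deg
edge -0.021 deg 1.49 sd 0.001
edge 0.1488 deg 3.7 sd 0.0047
lead x [0.53532413 0.53849491]
top y -0.012 191 z 0.1376 slope -0.83 deg
top y 0.01 179 z 0.1381 slope -0.82 deg
top y 0.068 190 z 0.1434 slope -3.70 deg
top y 0.125 200 z 0.1387 slope -0.14 deg
top y 0.145 162 z 0.1377 slope -0.80 deg
edge -0.0181 deg 0.43 sd 0.0005
edge 0.1492 deg 0.74 sd 0.0009
lead x [0.53508355 0.53602626]
```

View pics/pre_side.png

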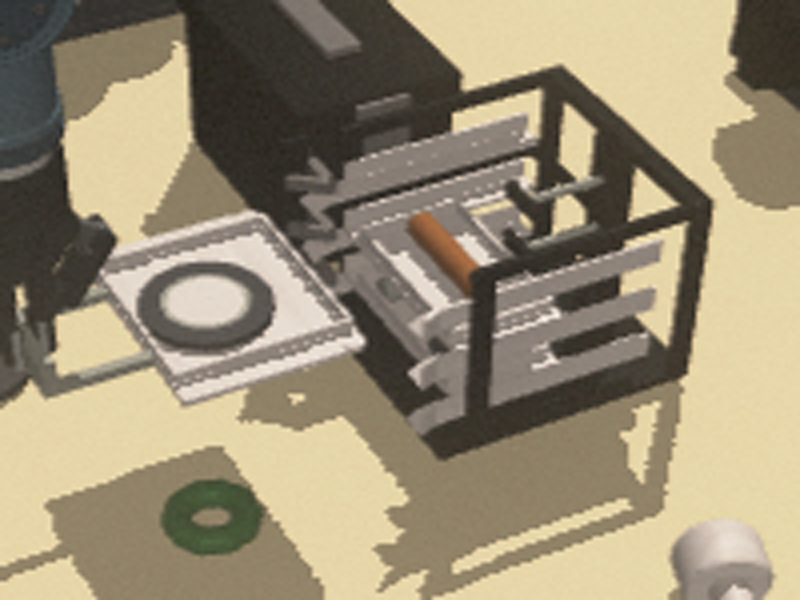

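Run:
```python
from h import *
p,_=camera("top"); K,R,t=cal("top")
s=.0005; z=.13; xs=np.arange(.76,.46,-s); ys=np.arange(.19,-.05,-s)
X,Y=np.meshgrid(xs,ys,indexing="ij"); uv=pix("top",np.c_[X.ravel(),Y.ravel(),np.full(X.size,z)]).astype(np.float32)
I=cv2.remap(p,uv[:,0].reshape(X.shape),uv[:,1].reshape(X.shape),cv2.INTER_CUBIC)
I=cv2.convertScaleAbs(I,alpha=1.5)
yaw=np.radians(.9)
def pt(bx,by): 
    w=np.array([.588,.0718])+bx*np.array([np.cos(yaw),np.sin(yaw)])+by*np.array([-np.sin(yaw),np.cos(yaw)]); return (int((.19-w[1])/s),int((.76-w[0])/s))
J=I.copy()
for by in(-.087,-.071,.071,.087): cv2.line(J,pt(0,by),pt(.17,by),(0,0,255),1)
cv2.line(J,pt(0,-.1),pt(0,.1),(0,255,0),1)
K_=np.hstack([I,J])[:,:]; K_=cv2.resize(K_,(800,500)); cv2.imwrite("pics/ortho.png",K_)
```

```text
(no output)
```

View pics/ortho.png

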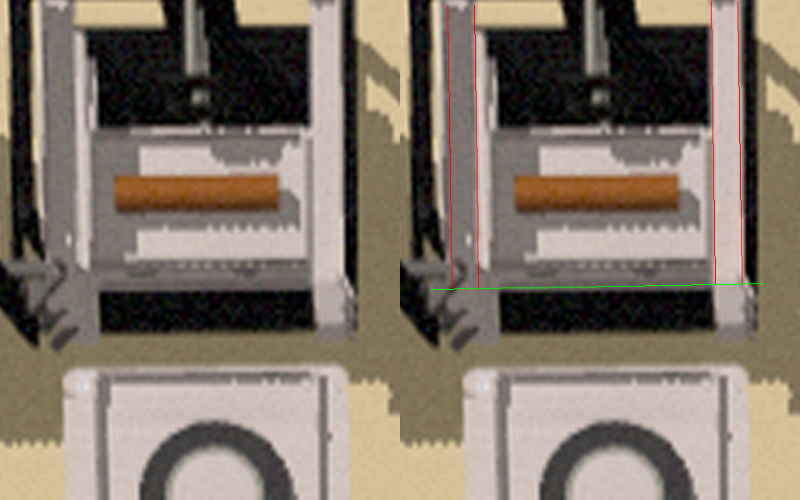

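Run:
```python
from h import *
p,_=camera("top")
s=.0005; xs=np.arange(.76,.40,-s); ys=np.arange(.19,-.05,-s)
def ortho(z):
    X,Y=np.meshgrid(xs,ys,indexing="ij"); uv=pix("top",np.c_[X.ravel(),Y.ravel(),np.full(X.size,z)]).astype(np.float32)
    return cv2.cvtColor(cv2.remap(p,uv[:,0].reshape(X.shape),uv[:,1].reshape(X.shape),cv2.INTER_LINEAR),cv2.COLOR_BGR2GRAY).astype(float)
I=ortho(.13)
def edge(I,x,y0,w=.008):
    r=I[abs(xs-x)<.004].mean(0); g=np.gradient(cv2.GaussianBlur(r[None],(0,0),3)[0]); m=abs(ys-y0)<w
    i=np.argmax(np.where(m,abs(g),0)); return ys[i],round(g[i],1)
for x in (.60,.62,.63,.65,.68,.70,.72,.74):
    print("box x",x,"L in",edge(I,x,.144,.005),"R in",edge(I,x,.003,.006),"R out",edge(I,x,-.0155,.006),"L out",edge(I,x,.16,.004))
J=ortho(.1375)
for x in (.43,.45,.47,.49,.51): 
    a,b=edge(J,x,.149),edge(J,x,-.0195); print("tray",x,a,b,(a[0]+b[0])/2)
```

```text
box x 0.6 L in (np.float64(0.14899999999999997), np.float64(2.8)) R in (np.float64(0.0024999999999998357), np.float64(5.5)) R out (np.float64(-0.01650000000000018), np.float64(-14.0)) L out (np.float64(0.15649999999999997), np.float64(-2.4))
box x 0.62 L in (np.float64(0.14349999999999996), np.float64(4.3)) R in (np.float64(0.0019999999999998352), np.float64(4.0)) R out (np.float64(-0.01650000000000018), np.float64(-14.7)) L out (np.float64(0.16399999999999998), np.float64(2.2))
box x 0.63 L in (np.float64(0.14399999999999996), np.float64(4.8)) R in (np.float64(0.0019999999999998352), np.float64(3.8)) R out (np.float64(-0.01650000000000018), np.float64(-12.2)) L out (np.float64(0.16249999999999998), np.float64(-1.8))
box x 0.65 L in (np.float64(0.14349999999999996), np.float64(5.1)) R in (np.float64(0.0019999999999998352), np.float64(3.8)) R out (np.float64(-0.01600000000000018), np.float64(-10.7)) L out (np.float64(0.16399999999999998), np.float64(-4.2))
box x 0.68 L in (np.float64(0.14449999999999996), np.float64(5.4)) R in (np.float64(0.008999999999999841), np.float64(2.4)) R out 
[... 813 characters left out ...]
9998), np.float64(-5.1))
tray 0.43 (np.float64(0.15099999999999997), np.float64(3.5)) (np.float64(-0.020000000000000184), np.float64(-10.3)) 0.06549999999999989
tray 0.45 (np.float64(0.14949999999999997), np.float64(0.2)) (np.float64(-0.021000000000000185), np.float64(-2.8)) 0.06424999999999989
tray 0.47 (np.float64(0.14949999999999997), np.float64(0.2)) (np.float64(-0.019000000000000183), np.float64(-0.4)) 0.06524999999999989
tray 0.49 (np.float64(0.15199999999999997), np.float64(1.6)) (np.float64(-0.019500000000000184), np.float64(-0.5)) 0.06624999999999989
tray 0.51 (np.float64(0.15099999999999997), np.float64(6.1)) (np.float64(-0.019000000000000183), np.float64(-0.3)) 0.06599999999999989
```

Request:
move_arm --series '[[[0,1,0,0,-0.002],[0,2,2,0,-0.002],[0,3,4,0,-0.002],[0,4,7,0,-0.002],[0,4,10,0,-0.002],[0,4,13,0,-0.002],[0,4,16,0,-0.002],[0,4,18,0,-0.002],[0,4,20,0,-0.002],[0,4,20,0,-0.002]]]'

```text
time_s: 10.92
eef_pos: [0.3586, 0.0674, 0.1373]
eef_rot: [0.0, 0.701, 0.713, 0.0]
wrist_force: [1.1, -0.1, -5.3]
opening: 0.104
grasp_force: 59.2
```

Request:
move_arm --series '[[[0,0,2,0,0],[0,0,5,0,0],[0,0,8,0,0],[0,0,11,0,0],[0,0,14,0,0],[0,0,17,0,0],[0,0,20,0,0],[0,0,23,0,0],[0,0,26,0,0],[0,0,28,0,0]]]'

```text
time_s: 11.75
eef_pos: [0.3867, 0.0679, 0.1373]
eef_rot: [0.0, 0.701, 0.713, 0.0]
wrist_force: [0.2, 0.9, -4.7]
opening: 0.098
grasp_force: 59.1
```

```bash
python3 -c "
from h import *
go(.388,.068,.137,1)"
```

```text
t 11.75 pos [0.3867 0.0679 0.1373] yaw 1.03 tilt z [ 2.e-04 -0.e+00 -1.e+00] open 0.098 grip 59.1 F [ 0.2  0.9 -4.7] T [-0.01  0.6   0.07]
  shift [0.1 1.3 0.3] turn 0.0006
```

Request:
move_arm --series '[[[0,0,2,0,0],[0,0,4,0,0],[0,0,6,0,0],[0,0,8,0,0],[0,0,10,0,0],[0,0,12,0,0],[0,0,14,0,0],[0,0,16,0,0],[0,0,18,0,0],[0,0,20,0,0]]]'

```text
time_s: 12.58
eef_pos: [0.4066, 0.0683, 0.1374]
eef_rot: [0.0, 0.701, 0.713, 0.0]
wrist_force: [-0.3, -1.0, -5.1]
opening: 0.099
grasp_force: 59.1
```

Run:
```python
from h import *
go(.388,.068,.137,1)
p,d=camera("side"); a=cv2.resize(p[115:235,220:350],(480,500),interpolation=cv2.INTER_CUBIC)
q,d2=camera("top"); b=cv2.resize(q[110:220,190:290],None,fx=3.1,fy=500/110,interpolation=cv2.INTER_CUBIC)
cv2.imwrite("pics/in1.png",np.hstack([a,b]))
for n,dd in(("side",d),("top",d2)):
    W=world(n,dd); X,Y,Z=np.moveaxis(W,-1,0)
    for y0 in (-.012,.155,.0,.135):
        m=(abs(Y-y0)<.005)&(X>.47)&(X<.57)&(Z>.12)&(Z<.16)
        if m.sum()>25:
            c=np.polyfit(X[m]-.52,Z[m],1); print(n,y0,m.sum(),"z %.4f slope %.2f"%(c[1],np.degrees(c[0])))
```

```text
t 12.58 pos [0.4066 0.0683 0.1374] yaw 1.03 tilt z [ 3.e-04  0.e+00 -1.e+00] open 0.099 grip 59.1 F [-0.3 -1.  -5.1] T [-0.12  0.67 -0.08]
  shift [  0.1 -18.6   0.4] turn 0.0005
side -0.012 113 z 0.1382 slope -0.64
side 0.155 30 z 0.1380 slope -0.60
side 0.0 150 z 0.1419 slope -1.00
side 0.135 109 z 0.1431 slope -0.40
top -0.012 105 z 0.1381 slope -0.72
top 0.155 40 z 0.1372 slope -0.65
top 0.0 129 z 0.1391 slope -2.51
top 0.135 76 z 0.1406 slope 0.95
```

View pics/in1.png

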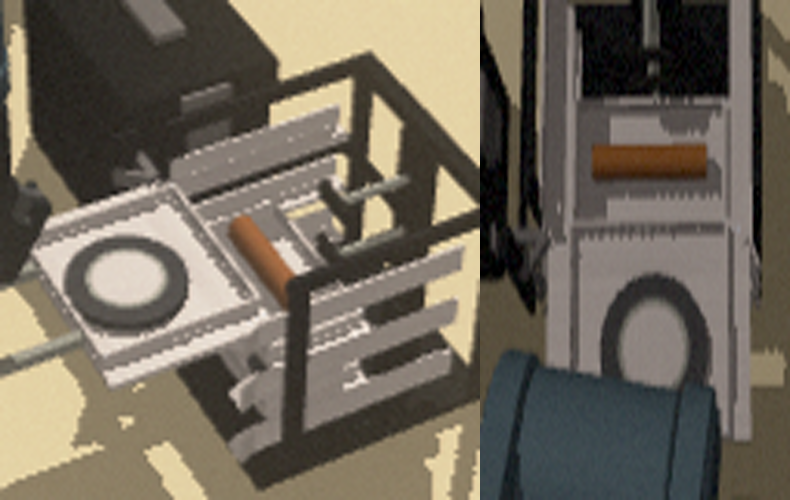

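The view shows the tray's front between the uprights on the top pair (right crop 545–750), with the plate in place. I continue forward, lowering a little.

Request:
move_arm --series '[[[0,0,2,0,0],[0,0,5,0,0],[0,0,8,0.5,0],[0,0,11,0.5,0],[0,0,14,1,0],[0,0,17,1,0],[0,0,20,1.5,0],[0,0,23,1.5,0],[0,0,26,2,0],[0,0,28,2,0]]]'

```text
time_s: 13.52
eef_pos: [0.4346, 0.0688, 0.1352]
eef_rot: [-0.0, 0.701, 0.713, 0.0]
wrist_force: [0.1, -0.0, -4.6]
opening: 0.105
grasp_force: 59.1
```

Run:
```python
from h import *
go(.388,.068,.137,1)
```

```text
t 13.52 pos [0.4346 0.0688 0.1352] yaw 1.03 tilt z [ 0.  0. -1.] open 0.105 grip 59.1 F [ 0.1 -0.  -4.6] T [-0.1   0.7  -0.08]
  shift [  0.1 -46.6  -1.8] turn 0.0005
```

Request:
move_arm --series '[[[0,0,3,0,0],[0,0,6,0,0],[0,0,9,0.5,0],[0,0,12,0.5,0],[0,0,15,1,0],[0,0,18,1,0],[0,0,21,1,0],[0,0,24,1.5,0],[0,0,27,1.5,0],[0,0,29,1.5,0]]]'

```text
time_s: 14.35
eef_pos: [0.4637, 0.0693, 0.1339]
eef_rot: [0.0, 0.701, 0.713, 0.0]
wrist_force: [-0.3, -1.1, -3.4]
opening: 0.105
grasp_force: 59.2
```

Run:
```python
from h import *
go(.388,.068,.137,1)
```

```text
t 14.35 pos [0.4637 0.0693 0.1339] yaw 1.03 tilt z [ 4.e-04 -0.e+00 -1.e+00] open 0.105 grip 59.2 F [-0.3 -1.1 -3.4] T [-0.09  0.51 -0.06]
  shift [  0.1 -75.7  -3.1] turn 0.0005
```

Request:
move_arm --series '[[[0,0,3,0.3,0],[0,0,6,0.3,0],[0,0,9,0.6,0],[0,0,12,0.6,0],[0,0,15,0.8,0],[0,0,18,0.8,0],[0,0,20,0.8,0],[0,0,22,0.8,0],[0,0,24,0.8,0],[0,0,25,0.8,0]]]'

```text
time_s: 15.18
eef_pos: [0.4885, 0.0697, 0.1331]
eef_rot: [0.0, 0.701, 0.713, 0.0]
wrist_force: [-0.6, -0.4, -2.6]
opening: 0.107
grasp_force: 59.4
```

Run:
```python
from h import *
go(.388,.068,.137,1)
```

```text
t 15.18 pos [0.4885 0.0697 0.1331] yaw 1.03 tilt z [ 3.e-04 -0.e+00 -1.e+00] open 0.107 grip 59.4 F [-0.6 -0.4 -2.6] T [-0.18  0.31 -0.11]
  shift [ 1.000e-01 -1.005e+02 -4.000e+00] turn 0.0006
```

Now feel for the kicker.

Request:
move_arm --series '[[[0,0,1,0,0],[0,0,3,0,0],[0,0,5,0.2,0],[0,0,7,0.2,0],[0,0,9,0.3,0],[0,0,11,0.3,0],[0,0,12,0.3,0],[0,0,13,0.3,0],[0,0,14,0.3,0],[0,0,14,0.3,0]]]'

```text
time_s: 16.02
eef_pos: [0.5025, 0.07, 0.1327]
eef_rot: [0.0, 0.701, 0.713, 0.0]
wrist_force: [0.2, -0.4, -3.0]
opening: 0.102
grasp_force: 59.3
```

Run:
```python
from h import *
go(.388,.068,.137,1)
```

```text
t 16.02 pos [0.5025 0.07   0.1327] yaw 1.03 tilt z [ 4.e-04 -0.e+00 -1.e+00] open 0.102 grip 59.3 F [ 0.2 -0.4 -3. ] T [-0.15  0.1  -0.03]
  shift [ 1.000e-01 -1.145e+02 -4.300e+00] turn 0.0005
```

Request:
move_arm --series '[[[0,0,1,0,0],[0,0,2,0,0],[0,0,3,0,0],[0,0,4,0,0],[0,0,5,0,0],[0,0,6,0,0],[0,0,7,0,0],[0,0,8,0,0],[0,0,8,0,0],[0,0,8,0,0]]]'

```text
time_s: 16.85
eef_pos: [0.5095, 0.0702, 0.1325]
eef_rot: [-0.001, 0.701, 0.713, -0.001]
wrist_force: [-5.5, -0.4, -0.3]
opening: 0.107
grasp_force: 59.8
```

Run:
```python
from h import *
go(.388,.068,.137,1)
```

```text
t 16.85 pos [0.5095 0.0702 0.1325] yaw 1.04 tilt z [-0.0018 -0.     -1.    ] open 0.107 grip 59.8 F [-5.5 -0.4 -0.3] T [-0.2   0.72 -0.1 ]
  shift [   0.  -121.5   -4.3] turn 0.0007
```

Request:
move_arm --series '[[[0,0,1,0,0],[0,0,3,0,0],[0,0,5,0,0],[0,0,7,0,0],[0,0,9,0,0],[0,0,11,0,0],[0,0,13,0,0],[0,0,15,0,0],[0,0,16,0,0],[0,0,16,0,0]]]'

```text
time_s: 17.68
eef_pos: [0.5253, 0.0705, 0.1325]
eef_rot: [-0.001, 0.701, 0.713, -0.001]
wrist_force: [-6.7, -1.3, 1.5]
opening: 0.108
grasp_force: 60.0
```

Run:
```python
from h import *
go(.388,.068,.137,1)
```

```text
t 17.68 pos [0.5253 0.0705 0.1325] yaw 1.04 tilt z [-0.0025 -0.     -1.    ] open 0.108 grip 60.0 F [-6.7 -1.3  1.5] T [-0.28  0.9  -0.15]
  shift [   0.  -137.3   -4.1] turn 0.0006
```

Request:
move_arm --series '[[[0,0,0.5,0,0],[0,0,1,0,0],[0,0,1.5,0,0],[0,0,2,0,0],[0,0,2.5,0,0],[0,0,3,0,0],[0,0,3.5,0,0],[0,0,4,0,0],[0,0,4.5,0,0],[0,0,5,0,0]]]'

```text
time_s: 18.52
eef_pos: [0.5298, 0.0706, 0.1325]
eef_rot: [-0.001, 0.701, 0.713, -0.001]
wrist_force: [-8.8, -1.4, 2.4]
opening: 0.104
grasp_force: 60.1
```

Run:
```python
from h import *
go(.388,.068,.137,1)
```

```text
t 18.52 pos [0.5298 0.0706 0.1325] yaw 1.04 tilt z [-3.2e-03 -1.0e-04 -1.0e+00] open 0.104 grip 60.1 F [-8.8 -1.4  2.4] T [-0.25  1.1  -0.13]
  shift [   0.  -141.9   -4. ] turn 0.0006
```

Request:
move_arm --series '[[[0,0,0.5,0,0],[0,0,0.8,0,0],[0,0,1.2,0,0],[0,0,1.5,0,0],[0,0,1.5,0,0],[0,0,1.5,0,0],[0,0,1.5,0,0],[0,0,1.5,0,0],[0,0,1.5,0,0],[0,0,1.5,0,0]]]'

```text
time_s: 19.35
eef_pos: [0.5317, 0.0708, 0.1325]
eef_rot: [-0.001, 0.701, 0.713, -0.001]
wrist_force: [-7.0, -1.9, 1.2]
opening: 0.101
grasp_force: 60.0
```

Run:
```python
from h import *
go(.388,.068,.137,1)
```

```text
t 19.35 pos [0.5317 0.0708 0.1325] yaw 1.03 tilt z [-2.3e-03  3.0e-04 -1.0e+00] open 0.101 grip 60.0 F [-7.  -1.9  1.2] T [-0.13  0.87 -0.17]
  shift [  -0.2 -143.7   -4.2] turn 0.0005
```

Request:
move_arm --series '[[[0,0,0.4,0,0],[0,0,0.7,0,0],[0,0,1,0,0],[0,0,1.2,0,0],[0,0,1.2,0,0],[0,0,1.2,0,0],[0,0,1.2,0,0],[0,0,1.2,0,0],[0,0,1.2,0,0],[0,0,1.2,0,0]]]'

```text
time_s: 20.18
eef_pos: [0.5326, 0.0708, 0.1325]
eef_rot: [-0.001, 0.701, 0.713, -0.001]
wrist_force: [-7.0, -1.3, 2.7]
opening: 0.106
grasp_force: 60.1
```

Run:
```python
from h import *
go(.388,.068,.137,1)
```

```text
t 20.18 pos [0.5326 0.0708 0.1325] yaw 1.04 tilt z [-3.e-03  3.e-04 -1.e+00] open 0.106 grip 60.1 F [-7.  -1.3  2.7] T [-0.17  1.07 -0.18]
  shift [  -0.2 -144.6   -4. ] turn 0.0006
```

Request:
move_arm --series '[[[0,0,0.4,0,0],[0,0,0.7,0,0],[0,0,1,0,0],[0,0,1,0,0],[0,0,1,0,0],[0,0,1,0,0],[0,0,1,0,0],[0,0,1,0,0],[0,0,1,0,0],[0,0,1,0,0]]]'

```text
time_s: 21.02
eef_pos: [0.5336, 0.0708, 0.1325]
eef_rot: [-0.001, 0.701, 0.713, -0.001]
wrist_force: [-6.7, -0.7, 2.9]
opening: 0.107
grasp_force: 60.2
```

Run:
```python
from h import *
go(.388,.068,.137,1)
```

```text
t 21.02 pos [0.5336 0.0708 0.1325] yaw 1.03 tilt z [-3.1e-03  3.0e-04 -1.0e+00] open 0.107 grip 60.2 F [-6.7 -0.7  2.9] T [-0.18  1.06 -0.21]
  shift [  -0.2 -145.6   -4. ] turn 0.0006
```

Request:
move_arm --series '[[[0,0,0.4,0,0],[0,0,0.7,0,0],[0,0,1,0,0],[0,0,1,0,0],[0,0,1,0,0],[0,0,1,0,0],[0,0,1,0,0],[0,0,1,0,0],[0,0,1,0,0],[0,0,1,0,0]]]'

```text
time_s: 21.85
eef_pos: [0.5345, 0.0708, 0.1325]
eef_rot: [-0.001, 0.701, 0.713, -0.001]
wrist_force: [-8.4, -0.4, 2.9]
opening: 0.103
grasp_force: 60.2
```

Run:
```python
from h import *
go(.388,.068,.137,1)
```

```text
t 21.85 pos [0.5345 0.0708 0.1325] yaw 1.03 tilt z [-3.1e-03  3.0e-04 -1.0e+00] open 0.103 grip 60.2 F [-8.4 -0.4  2.9] T [-0.17  1.1  -0.17]
  shift [  -0.2 -146.6   -4. ] turn 0.0006
```

Request:
move_arm --series '[[[0,0,0.4,0,0],[0,0,0.7,0,0],[0,0,1,0,0],[0,0,1,0,0],[0,0,1,0,0],[0,0,1,0,0],[0,0,1,0,0],[0,0,1,0,0],[0,0,1,0,0],[0,0,1,0,0]]]'

```text
time_s: 22.68
eef_pos: [0.5347, 0.0708, 0.1325]
eef_rot: [-0.002, 0.701, 0.713, -0.002]
wrist_force: [-12.8, -0.4, 5.5]
opening: 0.105
grasp_force: 60.6
```

Run:
```python
from h import *
go(.388,.068,.137,1)
```

```text
t 22.68 pos [0.5347 0.0708 0.1325] yaw 1.04 tilt z [-5.e-03  1.e-04 -1.e+00] open 0.105 grip 60.6 F [-12.8  -0.4   5.5] T [-0.19  1.58 -0.18]
  shift [  -0.2 -146.8   -3.7] turn 0.0007
```

Request:
move_arm --series '[[[0,0,-0.5,0,0],[0,0,-1,-0.2,0],[0,0,-1.5,-0.2,0],[0,0,-2,-0.3,0],[0,0,-2.5,-0.3,0],[0,0,-3,-0.3,0],[0,0,-3.5,-0.3,0],[0,0,-4,-0.3,0],[0,0,-4.5,-0.3,0],[0,0,-5,-0.3,0]]]'

```text
time_s: 23.52
eef_pos: [0.5315, 0.0708, 0.1327]
eef_rot: [-0.0, 0.701, 0.713, -0.0]
wrist_force: [-1.4, 0.6, -2.7]
opening: 0.103
grasp_force: 59.4
```

Run:
```python
from h import *
go(.388,.068,.137,1)
```

```text
t 23.52 pos [0.5315 0.0708 0.1327] yaw 1.02 tilt z [-6.e-04  5.e-04 -1.e+00] open 0.103 grip 59.4 F [-1.4  0.6 -2.7] T [ 0.05  0.33 -0.17]
  shift [  -0.2 -143.6   -4.2] turn 0.0004
```

Request:
move_arm --series '[[[0,0,-0.3,0,0],[0,0,-0.6,0,0],[0,0,-1,0,0],[0,0,-1,0,0],[0,0,-1,0,0],[0,0,-1,0,0],[0,0,-1,0,0],[0,0,-1,0,0],[0,0,-1,0,0],[0,0,-1,0,0]]]'

```text
time_s: 24.35
eef_pos: [0.5312, 0.0707, 0.1332]
eef_rot: [0.0, 0.701, 0.713, 0.0]
wrist_force: [3.9, 3.4, -5.3]
opening: 0.105
grasp_force: 59.2
```

Run:
```python
from h import *
go(.388,.068,.137,1)
```

```text
t 24.35 pos [0.5312 0.0707 0.1332] yaw 1.03 tilt z [ 8.e-04  3.e-04 -1.e+00] open 0.105 grip 59.2 F [ 3.9  3.4 -5.3] T [ 0.56 -0.23 -0.27]
  shift [-1.000e-01 -1.432e+02 -4.000e+00] turn 0.0005
```

Request:
move_arm --series '[[[0,0,0.5,0.2,0],[0,0,0.8,0.4,0],[0,0,0.8,0.4,0],[0,0,0.8,0.4,0],[0.15,0,0.8,0.4,0],[0.2,0,0.8,0.4,0],[0.4,0,0.8,0.4,0],[0.6,0,0.8,0.4,0],[0.8,0,0.8,0.4,0],[0.8,0,0.8,0.4,0]]]'

```text
time_s: 25.18
eef_pos: [0.5319, 0.0703, 0.1327]
eef_rot: [0.0, 0.701, 0.713, 0.0]
wrist_force: [-0.4, 0.3, 0.4]
opening: 0.761
grasp_force: 0.0
```

Run:
```python
from h import *
go(.388,.068,.137,1)
```

```text
t 25.18 pos [0.5319 0.0703 0.1327] yaw 1.03 tilt z [ 4.e-04 -3.e-04 -1.e+00] open 0.761 grip 0.0 F [-0.4  0.3  0.4] T [0.   0.02 0.01]
  shift [   0.3 -143.9   -4.3] turn 0.0005
```

Free of force. Lift away, then back off and look.

Request:
move_arm --series '[[[0.8,0,0,-8,0],[0.8,0,0,-18,0],[0.8,0,0,-30,0],[0.8,0,0,-45,0],[0.8,0,0,-60,0],[0.8,0,0,-80,0],[0.8,0,-10,-100,0],[0.8,0,-35,-110,0],[0.8,0,-65,-110,0],[0.8,0,-95,-110,0]]]'

```text
time_s: 26.02
eef_pos: [0.4367, 0.0687, 0.2449]
eef_rot: [0.001, 0.701, 0.713, 0.001]
wrist_force: [-0.7, 0.1, 0.6]
opening: 0.797
grasp_force: 0.0
```

Request:
move_arm --series '[[[0.8,0,-25,-20,0],[0.8,0,-50,-30,0],[0.8,0,-75,-30,0],[0.8,0,-100,-30,0],[0.8,0,-110,-30,0],[0.8,0,-110,-30,0],[0.8,0,-110,-30,0],[0.8,0,-110,-30,0],[0.8,0,-110,-30,0],[0.8,0,-110,-30,0]]]'

```text
time_s: 26.85
eef_pos: [0.3272, 0.0668, 0.2727]
eef_rot: [-0.0, 0.701, 0.713, -0.0]
wrist_force: [-0.2, 1.0, 0.7]
opening: 0.801
grasp_force: 0.0
```

Run:
```python
from h import *
go(.388,.068,.137,1)
p,d=camera("side"); a=cv2.resize(p[105:235,210:360],(480,480),interpolation=cv2.INTER_CUBIC)
q,d2=camera("top"); b=cv2.resize(q[90:220,190:290],(320,480),interpolation=cv2.INTER_CUBIC)
cv2.imwrite("pics/end.png",np.hstack([a,b]))
W=world("side",d); X,Y,Z=np.moveaxis(W,-1,0); m=(X>.5)&(X<.56)&(abs(Y-.07)<.06)&(Z>.145)&(Z<.17); print("bar",np.median(W[m],0),m.sum())
```

```text
t 26.85 pos [0.3272 0.0668 0.2727] yaw 1.03 tilt z [-5.e-04  1.e-04 -1.e+00] open 0.801 grip 0.0 F [-0.2  1.   0.7] T [-0.01  0.03 -0.01]
  shift [1.000e-01 6.090e+01 1.356e+02] turn 0.0006
bar [0.52444293 0.07308996 0.15731756] 143
```

View pics/end.png

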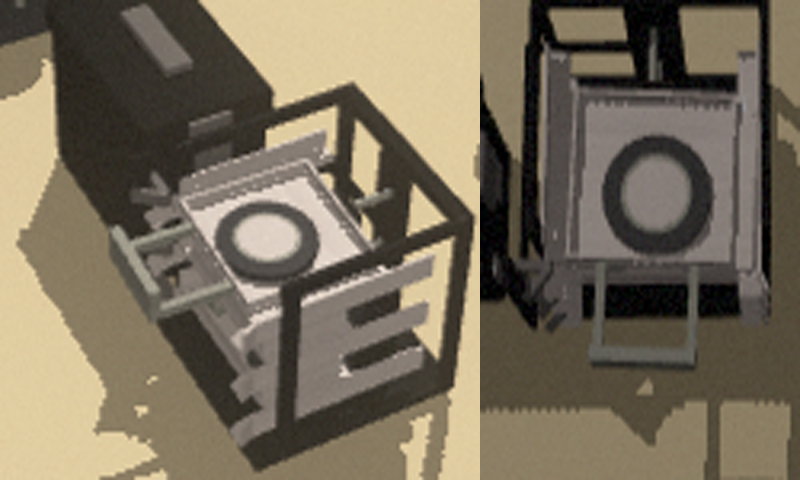

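The tray sits fully on the top rails with the plate in it. The bar is still in place at (640,357), so it was not thrown out.

```bash
python3 -c "
from h import *
print(order.hand_in())"
```

```text
the job is handed in; nothing more can be done
None
```

The tray, with the plate still in it, is latched on the free top rails and released. A light pull confirmed the latch holds; peak push read at the stop was about 13 N, and I handed in the job at about 27 s.

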